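Pack the micropipette in its foam-lined case and close the lid

ROBOT

A 6-joint arm with a two-finger parallel gripper is mounted at the origin on a cart in front of the work surface, level with it; the furniture and walls round the work are solid. World frame = base frame: x ahead of the robot, y to its left, z up, the work surface at z = 0. Lengths are in m, angles in rad, forces in N, time in s.
With the tool pointing down it reaches from about 0.2 to 0.875 m from the base axis. Payload 3.4 kg.
Tool frame: the origin (TCP) lies on the centre line of the jaws, within the pads' length; the fingertips stand 22 mm ahead of it and the grasp point (between the pads) lies 3 mm ahead of it (ctrl.tcp_to_tips is the distance from the TCP to the fingertips, in m); z points along the fingers, y is the line along which they close (so a half turn about z gives the same grasp; the last joint's range is limited). The gripper opens to 94 mm and grips with 3 to 60 N. Pads are 16 mm wide; open, the fingers measure 119 mm over their backs; the gripper's body (75 mm by 177 mm) begins 78 mm behind the grasp point.
Start: joints at [-1.39, 0.276, 1.505, -0, 1.361, -0.121], TCP at [0.171, -0.549, 0.227] pointing down, gripper open.
Joint ranges: [-2.89, 2.89], [-0.75, 2.08], [0.22, 2.7], [-1.18, 4.32], [0.11, 2.71], [-2.7, 2.7]. Speed limits (rad/s): [2.57, 2.57, 3.14, 3.14, 3.14, 3.14].

INTERFACE

Orientations are given as a unit quaternion [w, x, y, z].
In Python, from plant import ctrl gives the robot as it stands.
- The arm moves only by the shell command python3 -m crank 'ROWS' [OPENING]. ROWS is JSON, a list of rows, each an object of numbers: "dx", "dy", "dz": the shift along the tool's x, y, z in mm; "twist": the turn about the tool's z in degrees. In form: [{"dx": .., "dy": .., "dz": .., "twist": ..}, ...]. A call has 1 to 20 rows; each row shifts and turns the commanded pose from where the row before left it, along the tool's axes as they then stand; what a row does not reach is not made up. A row lasts 1/10 s, in which the tool goes at most 50 mm and 8.59 degrees, less where a joint would pass 70% of its speed; a pose out of reach is approached as far as the arm can. A call with a gripper value outside its range is refused whole. OPENING is the closure in counts, from 0 (fully open) to 255 (shut), set as the call begins (- or left out, the last holds). The fingers move at their own pace and stop on an object; the grip force is fixed at half the most. Time passes only in rows, so rows that do not move let the fingers close. It gives the time, the measured TCP pose, the force, the opening and the grip force at its end, in the units of the state.
- ctrl.get_state(): the state, without advancing time (a new reading comes with each control period).
- ctrl.snapshot(name): name is "side" or "top"; returns the picture (384x512x3 uint8, red, green, blue); there is no depth.
- ctrl.calibration(name): a dict with "fx", "fy", "cx", "cy" (pixels), "R" (3x3) and "t" (3): a world point X has camera coordinates R X + t. Camera axes: x right, y down, z forward; pixel columns grow to the right and rows downward; lengths in m; the calibration is good to about 2 mm. A picture is of the moment at which its call begins. calibration takes no time and is no camera call.
- ctrl.close_job(): hands the job in; it is judged then, once.
The state is a dict: "time_s": time; "joints": joint angles; "joint_velocities": joint speeds; "tau": joint torques, N m; "tcp_pos": TCP position; "eef_rot": TCP orientation; "contact_force": force on the tool from outside, world axes, zero at the start; "torque": the same for the moment, N m; "finger_gap": finger opening in m; "finger_force": force on a finger pad.
Only numpy, scipy, OpenCV 4.12 (cv2) and the standard library are available. Lean on these libraries where they do the work, as an engineer would, in place of code of your own. Each camera call takes 0.05 s, during which the arm holds its last target. There are 200 camera calls.

TASK

Pack the micropipette to go out for calibration: lay it in its foam pocket in the open case, nozzle in the narrow channel, and press it fully home. Then lower the lid under control, never letting it drop, and press it down until its catch snaps and it stays fully shut. Leave everything else on the bench as it is.

Things in the scene. Friction and masses are not known exactly. Their poses are not given: they have to be found in the camera images.
- case: Grey plastic instrument case, fixed to the bench, lid open. Origin: centre of its underside; x towards the hinge (away from the robot), y along the length to the left. Base 115 (x) x 270 (y) x 42 mm; inside a grey foam block, top at z = 36 mm, walls 4 mm. Small steel catch nose at the middle of the front inner edge, x = -46, z = 35 mm.
- pocket (a point): Point in the foam's top plane (case x = -4, y = 14, z = 36 mm) straight above where point pipette_barrel ends. Pocket along y at x = -4, floor z = 12: barrel part 28 wide, y -17 to 89; nozzle channel 20 wide on to y = -119; button part 20 wide to y = 120. Finger notches (floor z = 6) y -4 to 32, x -37 to 29. Seated: pipette x axis = case +y, pipette origin at case (-2, 0, 12) mm.
- micropipette: Grey single-channel pipette with a button end, 230 mm long, about 85 g, lying flat; z up. Origin: middle of its length, underside; x towards the button. Barrel x -15 to 87 mm, 24 wide, 26 high, centre line y = 1.9 mm; thin hook on top to 34 mm. Nozzle x -115 to -15, 10 wide, z 8 to 18. Button x 86 to 116, 16 wide. Ejector lever on the -y side at x 30 to 60, so grip nearer the nozzle.
- pipette_barrel (a point): Grip point on the barrel's centre line: 14 mm along pipette x, 13.5 mm above its underside. With the pipette seated it is at case (-4, 14, 25.5) mm. Foam lips in the pocket (at case y = 76 and -55) squeeze barrel and nozzle: laid in, the pipette stops 10 to 15 mm proud, often tilted; it takes 10 to 15 N, now and then 25 N near the button, to push it down on to the floor.
- pipette_tip (a point): End of the thin nozzle, 113 mm from the pipette's origin on the -x side, 13.5 mm above its underside; seated it lies at case y = -113 mm, z = 25.5 mm.
- lid (a joint): Lid angle in rad: 0 shut, 1.9 open stop, starts 1.6 to 1.9. The hinge's friction holds it above about 1.2; below that the lid (0.3 kg) falls if let go. Let down, it stops at about 0.08 on the sprung catch, front edge 9 mm up; about 12 N down at the handle snaps it past to 0, where it stays. Inside the lid a foam pad, 48 mm above the bench when shut, meets a pipette that stands over 10 mm proud.
- lid_hinge (a point): Point on the hinge axis at mid-length: case (60.5, 0, 43) mm. The axis is along case y. The lid shell is 115 x 270 x 18 mm; shut, it covers z = 43 to 62 mm, its front edge at case x = -57.5.
- lid_handle (a point): Grip point in the black carry handle on the lid's front edge, turning with the lid: shut it is at case (-86.5, 0, 51) mm; from the hinge 147 mm to the front and 8 mm up. Handle: loop of 10 mm round bar, 50 mm wide over its two side bars (parallel to the lid), standing 40 mm out. Gripped across the two side bars (along case y) it can pivot between the pads.
- petri_dish: Bystander: petri dish, 60 mm across, 17 mm high; origin at its underside.
- tally_counter: Bystander: round hand tally counter, 65 x 45 x 26 mm; origin at its underside.
- pen_0: Bystander: pen, 138 mm long; origin at the middle of its underside.
- pen_1: Bystander: pen, 142 mm long; origin at the middle of its underside.
- tweezers: Bystander: tweezers, 124 mm long; origin at the middle of the underside.
- tape_roll: Bystander: roll of tape, 64 mm across, 19 mm high; origin at its underside.
There are look-alikes about, which are no part of the job. There is more than one size of the micropipette; the job needs the larger.

How it is judged:
On the way:
1. with the lid still open, the micropipette lies fully home in its pocket, nozzle in the narrow channel (z of micropipette in the frame of case below 0.0145 m and angle between micropipette's own z axis and vertical below 0.03 rad and y of pipette_tip in the frame of case below -0.105 m and x of pipette_barrel in the frame of case between -0.009 and 0.001 m and value of joint lid above 0.9 rad), for 0.3 s.
At the end, for the whole second after the job is handed in: The lid is snapped fully shut (under 0.02 rad), and inside the micropipette lies level (0.03 rad) on the pocket floor (within 2.5 mm), in the pocket's line (5 mm), nozzle in the narrow channel, at rest (z of micropipette in the frame of case below 0.0145 m and angle between micropipette's own z axis and vertical below 0.03 rad and y of pipette_tip in the frame of case below -0.105 m and x of pipette_barrel in the frame of case between -0.009 and 0.001 m and value of joint lid below 0.02 rad and linear speed of micropipette below 0.02 m/s); the robot touches nothing.
It fails at once if the lid drops: it falls faster than 3 rad/s while still more than 0.15 rad open (velocity of joint lid below -3 rad/s and value of joint lid above 0.15 rad).
It fails at once if something else on the bench is moved by more than 3 cm (distance of any of petri_dish, tally_counter, pen_0, pen_1, tweezers, tape_roll from where it was at the start of the episode above 0.03 m).
It also fails if it takes over 64 s, if anything falls off the work surface, if the arm or the gripper's body presses on something with over 40 N, if the wrist force passes 120 N, or if a joint passes its speed limit or range.

## Working session

There is one attempt and no reset: what is moved stays moved. The work goes in short steps, Python scripts to look and compute and a shell command to move; the robot and the scene stay as the last step left them, time stands still between calls to the robot, and variables do not carry over. Pictures are saved under pics/ and viewed, at most 10 in all, crops included, and the job is handed in when it is done.

```bash
mkdir -p pics; ls; python3 - <<'E'
from plant import ctrl
import cv2,json
for n in ("top","side"):
    im=ctrl.snapshot(n); cv2.imwrite(f"pics/{n}0.png",im[:,:,::-1])
    c=ctrl.calibration(n); print(n,{k:(v if not hasattr(v,'tolist') else v.tolist()) for k,v in c.items()})
s=ctrl.get_state(); print(s, ctrl.tcp_to_tips)
E
```

```text
pics
top {'fx': 411.67477413439724, 'fy': 411.67477413439724, 'cx': 253.88126477103575, 'cy': 189.61601870441055, 'R': [[-0.007994146536949123, -0.9999488541064383, -0.006195384763417328], [-0.990863338210588, 0.008755361911309763, -0.13458524669506625], [0.1346326060481474, 0.00506288544438692, -0.9908826512658608]], 't': [0.2501235300885347, 0.4759427826579496, 1.4687852510386712]}
side {'fx': 403.75064228559336, 'fy': 403.75064228559336, 'cx': 253.7433264024511, 'cy': 190.45202160993347, 'R': [[0.32567571384709554, 0.9454366087888001, -0.009216733267128203], [0.8082640496794254, -0.2834550239135158, -0.5161031635380692], [-0.4905553540692422, 0.16063271204870097, -0.8564768393913984]], 't': [-0.39946862218763607, -0.2719483310370299, 1.4876072062519652]}
{'time_s': 0.1, 'joints': array([-1.39001736e+00,  2.76504304e-01,  1.50593765e+00,  3.21497761e-07,
        1.36068840e+00, -1.20983855e-01]), 'joint_velocities': array([-0.00082416, -0.00211938, -0.00347137, -0.00136722,  0.00100425,
        0.00023093]), 'tau': array([ 1.43402598e-03, -4.05454910e+01, -2.37780243e+01,  7.01161008e-02,
        2.98333028e-02, -4.91101116e-05]), 'tcp_pos': array([ 0.17081644, -0.54858144,  0.22673431]), 'eef_rot': array([-7.68514943e-04,  9.88638691e-01,  1.50309508e-01, -2.28263068e-05]), 'contact_force': array([-0.01417573,  0.03309675,  0.41767745]), 'torque': array([ 0.03385088, -0.07111683, -0.00221315]), 'finger_force': 0.0, 'finger_gap': 0.0938881137340649} 0.022
```

View pics/top0.png

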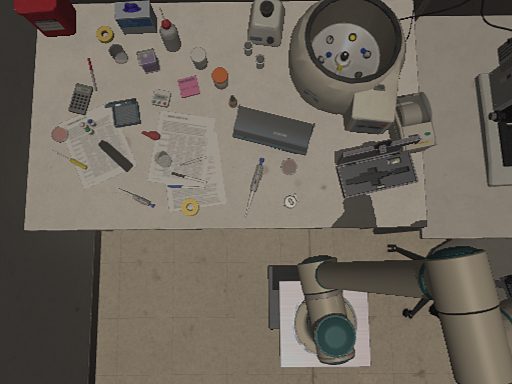

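View pics/side0.png

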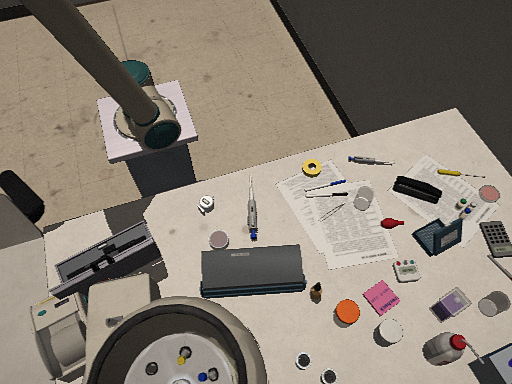

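The open case is at about top (377,170) and side (108,255). The closed grey case at top (273,130) is a look-alike. For the pipette, the candidates are the large one at top (256,185) and side (252,212), and the small one at top (137,198) and side (370,160). By the description I choose the large one at (256,185), and I'll check it in a close crop.

```bash
python3 - <<'E'
import cv2,numpy as np
t=cv2.imread("pics/top0.png");s=cv2.imread("pics/side0.png")
f=lambda a,x,y:cv2.resize(a[y:y+75,x:x+100],(400,300),interpolation=cv2.INTER_CUBIC)
cv2.imwrite("pics/crop1.png",np.vstack([np.hstack([f(t,205,145),f(t,328,125)]),np.hstack([f(s,205,170),f(s,60-5,215)])]))
E
```

```text
(no output)
```

View pics/crop1.png

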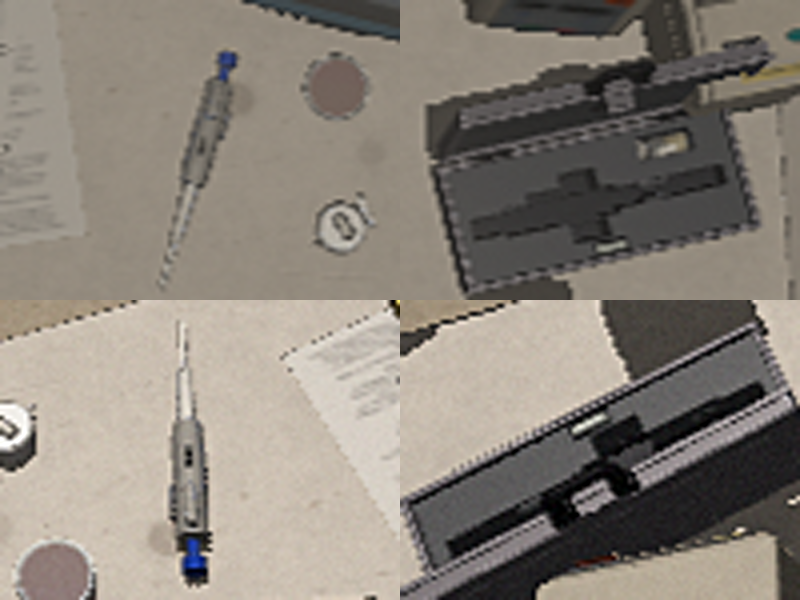

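The crop confirms the large grey pipette, with its blue button end up at crop (228,55) and nozzle tip at (163,287). The catch, pocket and handle of the open case are visible too. Next I'll rectify the foam plane and measure.

```bash
cat > h.py <<'E'
import cv2,numpy as np
from plant import ctrl
def cal(n):
    c=ctrl.calibration(n); K=np.array([[c['fx'],0,c['cx']],[0,c['fy'],c['cy']],[0,0,1]]); return K,np.array(c['R']),np.array(c['t'])
def pln(n,uv,z):
    K,R,t=cal(n); d=R.T@np.linalg.inv(K)@np.array([uv[0],uv[1],1.]); C=-R.T@t
    return C+d*(z-C[2])/d[2]
def proj(n,X):
    K,R,t=cal(n); p=K@(R@np.asarray(X,float)+t); return p[:2]/p[2]
def tri(a,b):
    A=[];B=[]
    for n,uv in (("top",a),("side",b)):
        K,R,t=cal(n); d=R.T@np.linalg.inv(K)@np.array([uv[0],uv[1],1.]); d/=np.linalg.norm(d); P=np.eye(3)-np.outer(d,d)
        A.append(P);B.append(P@(-R.T@t))
    return np.linalg.lstsq(np.vstack(A),np.hstack(B),rcond=None)[0]
def rect(n,im,z,x0,x1,y0,y1,s=0.0005):
    # output: right = -y, up = +x ; col=(y1-y)/s, row=(x1-x)/s
    K,R,t=cal(n); w=int((y1-y0)/s);h=int((x1-x0)/s)
    M=np.array([[0,-s,x1],[-s,0,y1],[0,0,z],[0,0,1.]])
    H=K@np.hstack([R,t[:,None]])@M
    return cv2.warpPerspective(im,H,(w,h),flags=cv2.INTER_CUBIC|cv2.WARP_INVERSE_MAP)
E
python3 - <<'E'
from h import *
t=cv2.imread("pics/top0.png");s=cv2.imread("pics/side0.png")
for n in("top","side"):
    K,R,tt=cal(n);print(n,-R.T@tt)
q=lambda x,y,ox,oy:((x+.5)/4-.5+ox,(y+.5)/4-.5+oy)
tip=tri(q(161,287,205,145),q(181,22,205,170));but=tri(q(229,52,205,145),q(196,283,205,170))
print("tip",tip,"but",but,np.linalg.norm(tip-but))
for z in(.0135,): print([pln("top",q(161,287,205,145),z),pln("side",q(181,22,205,170),z),pln("top",q(229,52,205,145),z),pln("side",q(196,283,205,170),z)])
print("small",pln("top",(118,188),.01),pln("top",(155,208),.01))
print("handle",tri(q(220,92,328,125),q(190,185,55,215)),"catch",tri(q(210,247,328,125),q(190,125,55,215)))
c=pln("top",q(200,200,328,125),.036);print("pocket mid",c)
x0,x1,y0,y1=c[0]-.1,c[0]+.1,c[1]-.2,c[1]+.2
np.save("win.npy",[x0,x1,y0,y1]);print(x0,x1,y0,y1)
a=rect("top",t,.036,x0,x1,y0,y1)
cv2.imwrite("pics/rect1.png",np.clip(a.astype(int)*2,0,255).astype(np.uint8))
E
```

```text
top [0.27584739 0.23850739 1.52099831]
side [1.07965697 0.06162876 1.13006593]
tip [0.38161596 0.27887281 0.01574168] but [0.60251172 0.21497946 0.00602967] 0.2301556435717855
[array([0.38203051, 0.27999661, 0.0135    ]), array([0.3799874 , 0.27823775, 0.0135    ]), array([0.60097387, 0.21539384, 0.0135    ]), array([0.60561683, 0.21366084, 0.0135    ])]
small [0.4916642  0.75080337 0.01      ] [0.41596274 0.61137379 0.01      ]
handle [ 0.59813174 -0.187528    0.16789929] catch [ 0.4854352  -0.21393491  0.035977  ]
pocket mid [ 0.52886564 -0.20620064  0.036     ]
0.4288656396506153 0.6288656396506153 -0.4062006411685001 -0.006200641168500054
```

View pics/rect1.png

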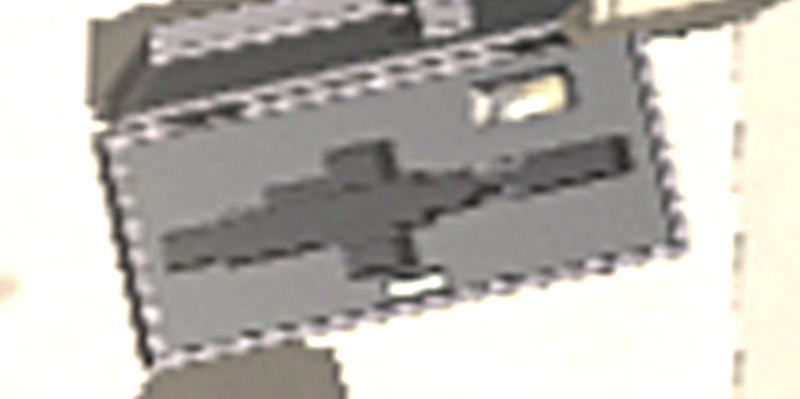

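Rectified view of the foam plane: the pocket runs from the button end at (165,250) to the nozzle end at (628,155). The catch is at (415,283) and the finger notch is near (370,205).

```bash
python3 - <<'E'
from h import *
x0,x1,y0,y1=np.load("win.npy");s=.0005
P=lambda c:np.array([x1-c[1]*s,y1-c[0]*s])
for n in("top","side"):
    a=rect(n,cv2.imread(f"pics/{n}0.png"),.036,x0,x1,y0,y1)
    g=cv2.cvtColor(a,cv2.COLOR_BGR2GRAY)
    if n=="top":
        print("foam",np.median(g[280:310,200:300]),"pocket",g[250,200],g[205,370],g[160,590])
    poly=np.array([[125,150],[150,345],[330,305],[380,270],[420,268],[670,235],[645,110],[590,110],[440,130],[300,130]])
    m=np.zeros_like(g);cv2.fillPoly(m,[poly],255)
    th=(np.median(g[280:310,200:300])+g[160,590])/2
    d=((g<th)&(m>0)).astype(np.uint8)
    # width centre along tilted columns: nozzle cols 530..620, button cols 175..225
    def cen(c0,c1):
        o=[]
        for c in range(c0,c1,5):
            r=np.flatnonzero(d[:,c]); o.append([c,(r.min()+r.max())/2,r.max()-r.min()] if len(r) else [c,np.nan,0])
        return np.array(o)
    for rg in((175,230),(530,620)):
        o=cen(*rg);print(n,rg,np.nanmean(o,0),o[:,2])
    lab,_,st,ce=cv2.connectedComponentsWithStats(d)
    print([(x[:5].tolist()) for x in st[1:] if x[4]>300])
    b=((g>150)&(m==0)).astype(np.uint8);b[:265]=0;b[300:]=0;b[:,:375]=0;b[:,460:]=0
    r,c=np.nonzero(b); print("catch",P((c.mean(),r.mean())) if len(c) else None)
    cv2.imwrite(f"pics/d_{n}.png",np.clip(a.astype(int)*2,0,255).astype(np.uint8))
t=cv2.imread("pics/d_top.png");u=cv2.imread("pics/d_side.png")
cv2.imwrite("pics/rect2.png",u)
E
```

```text
foam 78.0 pocket 62 53 48
top (175, 230) [200.         246.5         42.09090909] [41. 41. 43. 42. 43. 43. 42. 40. 39. 42. 47.]
top (530, 620) [572.5        161.38888889  51.55555556] [78. 78. 77. 77. 44. 44. 44. 43. 44. 45. 44. 45. 44. 44. 43. 44. 45. 45.]
[[161, 134, 477, 148, 29260], [649, 138, 18, 79, 320]]
catch [ 0.48578669 -0.21337169]
side (175, 230) [200.         206.09090909 129.27272727] [131. 131. 131. 129. 130. 130. 129. 129. 127. 128. 127.]
side (530, 620) [572.5        154.94444444  68.66666667] [80. 82. 78. 79. 79. 79. 78. 78. 78. 77. 78. 75. 74. 75. 44. 32. 27. 43.]
[[125, 110, 511, 174, 34105]]
catch [ 0.48310993 -0.21584562]
```

View pics/rect2.png

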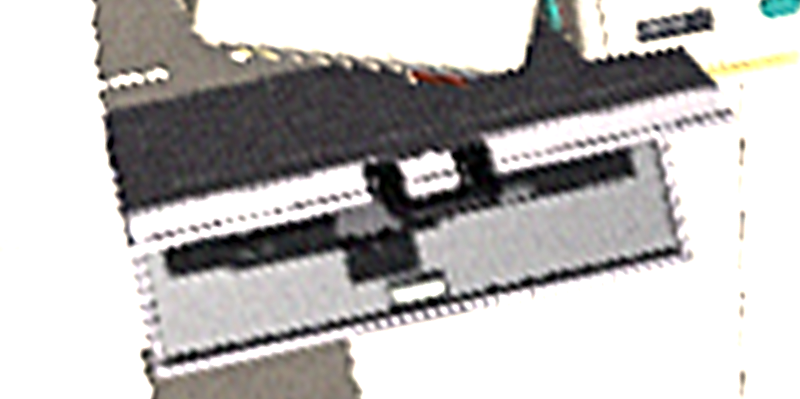

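Both views agree on the case: yaw about 13°, catch near (.4845,-.2146). Grip target for the pipette is about (.505,.243), with its axis at -16.2°. I'll start the approach at height and measure the remaining case figures.

```bash
cat >> h.py <<'E'
def yawof(q):
    from scipy.spatial.transform import Rotation as Ro
    M=Ro.from_quat([q[1],q[2],q[3],q[0]]).as_matrix(); return M,np.degrees(np.arctan2(M[1,1],M[0,1]))
def need(x,y,z,yaw=None,s=None):
    s=s or ctrl.get_state(); M,yw=yawof(s['eef_rot']); p=s['tcp_pos']
    tw=0 if yaw is None else -((yaw-yw+180)%360-180)
    a=np.radians(yw if yaw is None else yaw); Y=np.array([np.cos(a),np.sin(a)]);X=np.array([-Y[1],Y[0]])
    d=np.array([x,y])-p[:2]
    print("pos",p.round(4),"yaw %.2f"%yw,"twist %.1f then dx %.1f dy %.1f dz %.1f"%(tw,1e3*d@X,1e3*d@Y,1e3*(p[2]-z)))
E
python3 -m crank '[{"twist":8.4},{"twist":8.4},{"twist":8.4},{"twist":8.4},{}]' 0
python3 -m crank '[{"dx":5,"dy":-42.7},{"dx":5,"dy":-42.7},{"dx":5,"dy":-42.7},{"dx":5,"dy":-42.7},{"dx":5,"dy":-42.7},{"dx":5,"dy":-42.7},{"dx":5,"dy":-42.7},{"dx":5,"dy":-42.7},{"dx":5,"dy":-42.7},{"dx":5,"dy":-42.7},{"dx":5,"dy":-42.7},{"dx":5,"dy":-42.7},{"dx":5,"dy":-42.7},{"dx":5,"dy":-42.7},{"dx":5,"dy":-42.7},{"dx":5,"dy":-42.7},{"dx":5,"dy":-42.7},{"dx":5,"dy":-42.7},{"dx":5,"dy":-42.7},{"dx":3,"dy":-42}]'
python3 -m crank '[{},{}]'
python3 - <<'E'
from h import *
x0,x1,y0,y1=np.load("win.npy");s=.0005
a=rect("top",cv2.imread("pics/top0.png"),.036,x0,x1,y0,y1);g=cv2.cvtColor(a,cv2.COLOR_BGR2GRAY)
pts=[]
for c in list(range(180,226,5))+list(range(555,620,5)):
    col=g[120:290,c]; lo=120 if c<400 else 0
    r=np.flatnonzero(g[130:275,c]<(70 if c<400 else 63)); r=r[(r>(85 if c<400 else 0))&(r<(160 if c<400 else 60))]+130
    pts.append([x1-(r.min()+r.max())/2*s,y1-c*s])
pts=np.array(pts);k=np.polyfit(pts[:,1],pts[:,0],1);print("pocket line x=k*y+b",k,"yaw",np.degrees(np.arctan(-k[0])),"resid mm",1e3*(pts[:,0]-np.polyval(k,pts[:,1])).round(4))
need(.505,.243,.1,-106.2); print(ctrl.get_state()['joints'].round(3))
E
```

```text
pocket line x=k*y+b [-0.21816122  0.48260219] yaw 12.3068889843782 resid mm [ 0.3 -0.  -0.1 -0.6 -0.7  0.  -0.2  0.5  1.2 -0.4  0.1  0.3  0.5  0.2
 -0.1 -0.4 -0.7 -0.4  0.5  0.2 -0.1  0.1 -0.4]
pos [ 0.1708 -0.5486  0.2267] yaw -72.71 twist 33.5 then dx 100.1 dy -853.4 dz 126.7
[-1.39   0.277  1.506  0.     1.361 -0.121]invalid input
invalid input
invalid input
```

```bash
python3 -m crank '[{"dx":0,"dy":0,"dz":0,"twist":8.4},{"dx":0,"dy":0,"dz":0,"twist":8.4},{"dx":0,"dy":0,"dz":0,"twist":8.4},{"dx":0,"dy":0,"dz":0,"twist":8.3}]' 0
```

```text
time_s: 0.5
tcp_pos: [0.1709, -0.5487, 0.2269]
eef_rot: [-0.001, 0.99, -0.144, -0.0]
contact_force: [0.1, 0.4, 0.5]
finger_gap: 0.0943
finger_force: 0.0
```

```bash
python3 -m crank '[{"dx":5,"dy":-42.7,"dz":0,"twist":0},{"dx":5,"dy":-42.7,"dz":0,"twist":0},{"dx":5,"dy":-42.7,"dz":0,"twist":0},{"dx":5,"dy":-42.7,"dz":0,"twist":0},{"dx":5,"dy":-42.7,"dz":0,"twist":0},{"dx":5,"dy":-42.7,"dz":0,"twist":0},{"dx":5,"dy":-42.7,"dz":0,"twist":0},{"dx":5,"dy":-42.7,"dz":0,"twist":0},{"dx":5,"dy":-42.7,"dz":0,"twist":0},{"dx":5,"dy":-42.7,"dz":0,"twist":0},{"dx":5,"dy":-42.7,"dz":0,"twist":0},{"dx":5,"dy":-42.7,"dz":0,"twist":0},{"dx":5,"dy":-42.7,"dz":0,"twist":0},{"dx":5,"dy":-42.7,"dz":0,"twist":0},{"dx":5,"dy":-42.7,"dz":0,"twist":0},{"dx":5,"dy":-42.7,"dz":0,"twist":0},{"dx":5,"dy":-42.7,"dz":0,"twist":0},{"dx":5,"dy":-42.7,"dz":0,"twist":0},{"dx":5,"dy":-42.7,"dz":0,"twist":0},{"dx":5,"dy":-42,"dz":0,"twist":0}]'
python3 -m crank '[{"dx":0,"dy":0,"dz":40,"twist":0},{"dx":0,"dy":0,"dz":40,"twist":0},{"dx":0,"dy":0,"dz":0,"twist":0},{"dx":0,"dy":0,"dz":0,"twist":0}]'
python3 - <<'E'
from h import *
need(.505,.243,.0235,-106.2); print(ctrl.get_state()['joints'].round(3))
for n in("top","side"): cv2.imwrite(f"pics/{n}1.png",ctrl.snapshot(n)[:,:,::-1])
t=cv2.imread("pics/top1.png");s=cv2.imread("pics/side1.png")
f=lambda a,x,y:cv2.resize(a[y:y+150,x:x+133],(400,450),interpolation=cv2.INTER_CUBIC)
cv2.imwrite("pics/crop2.png",np.hstack([f(t,190,110),f(s,180,100)]))
E
```

```text
time_s: 2.5
tcp_pos: [0.5052, 0.2443, 0.227]
eef_rot: [0.0, 0.99, -0.141, -0.0]
contact_force: [1.0, -0.0, -0.5]
finger_gap: 0.094
finger_force: 0.0
time_s: 2.9
tcp_pos: [0.5048, 0.2423, 0.1472]
eef_rot: [0.0, 0.99, -0.141, -0.001]
contact_force: [0.3, 0.9, 1.2]
finger_gap: 0.0942
finger_force: 0.0
pos [0.5048 0.2423 0.1472] yaw -106.21 twist -0.0 then dx -0.0 dy -0.7 dz 123.7
[ 0.323  0.311  1.663 -0.     1.169  2.177]
```

View pics/crop2.png

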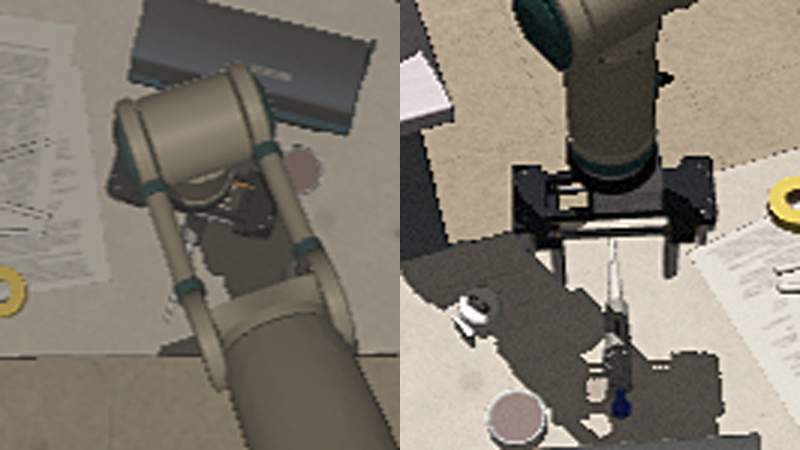

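The picture shows the gripper straddling the pipette (side crop, barrel near (618,330)). The gripper body is wide along the closing axis, 177 mm, so lid clearance will matter at the case. Descending and gripping.

```bash
python3 -m crank '[{"dx":0,"dy":-0.7,"dz":30,"twist":0},{"dx":0,"dy":0,"dz":30,"twist":0},{"dx":0,"dy":0,"dz":30,"twist":0},{"dx":0,"dy":0,"dz":20,"twist":0},{"dx":0,"dy":0,"dz":10,"twist":0},{"dx":0,"dy":0,"dz":3.5,"twist":0},{"dx":0,"dy":0,"dz":0,"twist":0}]'
python3 -m crank '[{"dx":0,"dy":0,"dz":0,"twist":0},{"dx":0,"dy":0,"dz":0,"twist":0},{"dx":0,"dy":0,"dz":0,"twist":0},{"dx":0,"dy":0,"dz":0,"twist":0},{"dx":0,"dy":0,"dz":0,"twist":0},{"dx":0,"dy":0,"dz":0,"twist":0},{"dx":0,"dy":0,"dz":0,"twist":0},{"dx":0,"dy":0,"dz":0,"twist":0}]' 255
```

```text
time_s: 3.7
tcp_pos: [0.5064, 0.2433, 0.025]
eef_rot: [-0.0, 0.99, -0.141, 0.001]
contact_force: [-0.4, 0.0, -0.2]
finger_gap: 0.0941
finger_force: 0.0
time_s: 4.5
tcp_pos: [0.5053, 0.2431, 0.0239]
eef_rot: [0.0, 0.99, -0.141, -0.0]
contact_force: [0.4, 0.7, 0.4]
finger_gap: 0.0336
finger_force: 0.0
```

```bash
python3 - <<'E'
from h import *
q=lambda x,y,ox,oy:((x+.5)/4-.5+ox,(y+.5)/4-.5+oy)
# case: yaw and line; combine top line with catch from both views
th=np.radians(12.6)
X=np.array([np.cos(th),np.sin(th)]);Y=np.array([-np.sin(th),np.cos(th)])
for nm,c in(("top",[.48579,-.21337]),("side",[.48311,-.21585])): print(nm,"case origin by catch",np.array(c)+.046*X)
# pocket line from top: points
for u in (200,587):
    pass
y=-.2;xl=-.21816*y+.4826;print("line pt",xl,y, "catch->line dist top mm",1e3*((np.array([xl,y])-[.48579,-.21337])@X))
# pocket ends in top rect
x0,x1,y0,y1=np.load("win.npy")
for c,r in((163,254),(632,152)): print("end",x1-r*.0005,y1-c*.0005)
# obstacle box heights: box corners guesses
for z in(.1,.2,.3): print(z,pln("top",(372,131),z).round(3),pln("side",(120,275),z).round(3))
E
```

```text
top case origin by catch [ 0.53068217 -0.20333541]
side case origin by catch [ 0.52800217 -0.20581541]
line pt 0.526232 -0.2 catch->line dist top mm 42.38460082379863
end 0.5018656396506153 -0.08770064116850006
end 0.5528656396506153 -0.32220064116850006
0.1 [ 0.675 -0.175  0.1  ] [ 0.62  -0.165  0.1  ]
0.2 [ 0.647 -0.146  0.2  ] [ 0.665 -0.143  0.2  ]
0.3 [ 0.619 -0.117  0.3  ] [ 0.709 -0.121  0.3  ]
```

```bash
python3 -m crank '[{"dx":0,"dy":0,"dz":-5,"twist":0},{"dx":0,"dy":0,"dz":0,"twist":0},{"dx":0,"dy":0,"dz":0,"twist":0},{"dx":0,"dy":0,"dz":0,"twist":0},{"dx":0,"dy":0,"dz":0,"twist":0}]' 255
python3 -m crank '[{"dx":0,"dy":0,"dz":-10,"twist":0},{"dx":0,"dy":0,"dz":-30,"twist":0},{"dx":0,"dy":0,"dz":-40,"twist":0},{"dx":0,"dy":0,"dz":-40,"twist":0},{"dx":0,"dy":0,"dz":-40,"twist":0},{"dx":0,"dy":0,"dz":-30,"twist":0},{"dx":0,"dy":0,"dz":-30,"twist":0},{"dx":0,"dy":0,"dz":0,"twist":0}]'
python3 - <<'E'
from h import *
th=np.radians(12.3);X=np.array([np.cos(th),np.sin(th)]);Y=np.array([-np.sin(th),np.cos(th)])
o=np.array([.5299,-.2048])
p=o-.064*X+.014*Y; print(p);need(p[0],p[1],.2,12.3); print(ctrl.get_state()['joints'].round(3))
E
```

```text
time_s: 5.0
tcp_pos: [0.5056, 0.2432, 0.0292]
eef_rot: [-0.0, 0.99, -0.141, 0.0]
contact_force: [0.2, -0.7, 2.3]
finger_gap: 0.0237
finger_force: 30.0
time_s: 5.8
tcp_pos: [0.5074, 0.2438, 0.2538]
eef_rot: [-0.002, 0.99, -0.141, 0.004]
contact_force: [0.3, -0.1, -0.1]
finger_gap: 0.024
finger_force: 30.0
[ 0.46438666 -0.20475531]
pos [0.5074 0.2438 0.2538] yaw -106.20 twist -118.5 then dx -429.1 dy -137.6 dz 53.8
[ 0.324  0.239  1.491 -0.     1.402  2.178]
```

```bash
python3 -m crank '[{"dx":0,"dy":0,"dz":0,"twist":-8.5},{"dx":0,"dy":0,"dz":0,"twist":-8.5},{"dx":0,"dy":0,"dz":0,"twist":-8.5},{"dx":0,"dy":0,"dz":0,"twist":-8.5},{"dx":0,"dy":0,"dz":0,"twist":-8.5},{"dx":0,"dy":0,"dz":0,"twist":-8.5},{"dx":0,"dy":0,"dz":0,"twist":-8.5},{"dx":0,"dy":0,"dz":0,"twist":-8.5},{"dx":0,"dy":0,"dz":0,"twist":-8.5},{"dx":0,"dy":0,"dz":0,"twist":-8.5},{"dx":0,"dy":0,"dz":0,"twist":-8.5},{"dx":0,"dy":0,"dz":0,"twist":-8.5},{"dx":0,"dy":0,"dz":0,"twist":-8.5},{"dx":0,"dy":0,"dz":0,"twist":-8}]'
python3 -m crank '[{"dx":-20,"dy":-6.4,"dz":0,"twist":0},{"dx":-33,"dy":-10.6,"dz":0,"twist":0},{"dx":-33,"dy":-10.6,"dz":0,"twist":0},{"dx":-33,"dy":-10.6,"dz":0,"twist":0},{"dx":-33,"dy":-10.6,"dz":0,"twist":0},{"dx":-33,"dy":-10.6,"dz":0,"twist":0},{"dx":-33,"dy":-10.6,"dz":0,"twist":0},{"dx":-33,"dy":-10.6,"dz":0,"twist":0},{"dx":-33,"dy":-10.6,"dz":0,"twist":0},{"dx":-33,"dy":-10.6,"dz":0,"twist":0},{"dx":-33,"dy":-10.6,"dz":0,"twist":0},{"dx":-33,"dy":-10.6,"dz":0,"twist":0},{"dx":-33,"dy":-10.6,"dz":0,"twist":0},{"dx":-13,"dy":-4,"dz":0,"twist":0},{"dx":0,"dy":0,"dz":0,"twist":0},{"dx":0,"dy":0,"dz":0,"twist":0}]'
python3 - <<'E'
from h import *
th=np.radians(12.3);X=np.array([np.cos(th),np.sin(th)]);Y=np.array([-np.sin(th),np.cos(th)])
o=np.array([.5299,-.2048])
p=o-.064*X+.014*Y; need(p[0],p[1],.15,12.3); print(ctrl.get_state()['joints'].round(3))
for n in("top","side"): cv2.imwrite(f"pics/{n}2.png",ctrl.snapshot(n)[:,:,::-1])
t=cv2.imread("pics/top2.png");s=cv2.imread("pics/side2.png")
f=lambda a,x,y:cv2.resize(a[y:y+150,x:x+133],(400,450),interpolation=cv2.INTER_CUBIC)
cv2.imwrite("pics/crop3.png",np.hstack([f(t,310,70),f(s,40,170)]))
E
```

```text
time_s: 7.2
tcp_pos: [0.5043, 0.2427, 0.2472]
eef_rot: [-0.001, 0.625, 0.781, -0.001]
contact_force: [-1.0, 0.3, -0.3]
finger_gap: 0.024
finger_force: 30.0
time_s: 8.8
tcp_pos: [0.4618, -0.2042, 0.2482]
eef_rot: [-0.001, 0.627, 0.779, 0.0]
contact_force: [0.3, -0.0, -0.3]
finger_gap: 0.0238
finger_force: 30.0
pos [ 0.4618 -0.2042  0.2482] yaw 12.28 twist -0.0 then dx -1.1 dy 2.4 dz 98.2
[-5.550e-01  1.590e-01  1.609e+00  1.000e-03  1.375e+00 -7.690e-01]
```

View pics/crop3.png

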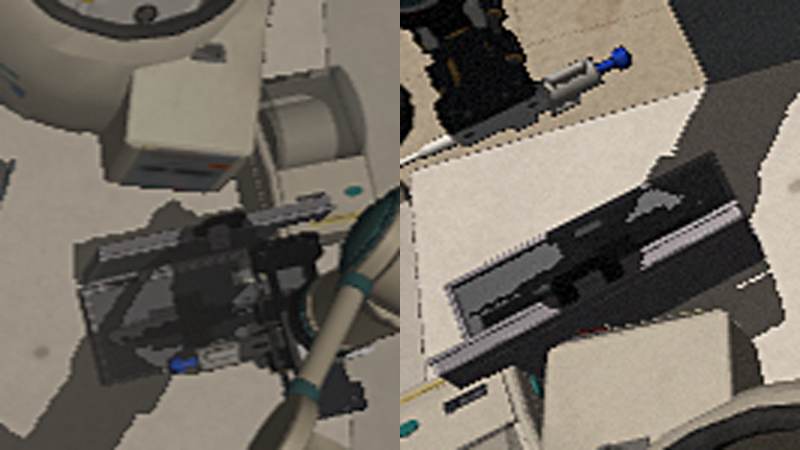

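```bash
python3 - <<'E'
from h import *
th=np.radians(12.3);X=np.array([np.cos(th),np.sin(th)]);Y=np.array([-np.sin(th),np.cos(th)]);o=np.array([.5299,-.2048])
def case(p): d=p[:2]-o; return (1e3*np.array([d@X,d@Y,p[2]])).round(1)
f=lambda x,y,ox,oy:((x+.5)/3-.5+ox,(y+.5)/3-.5+oy)
print("lid +y end",case(tri(f(100,252,310,70),f(739,208,40,170))))
print("lid -y end",case(tri(f(332,205,310,70),f(432,370,40,170))))
# predicted lid edge (r=118, outer/inner face) for angles
for ph in(1.6,1.7,1.8,1.9):
    for zz in(0,19):
        for y in(.135,-.135):
            c=np.array([.0605-.118*np.cos(ph)+zz*1e-3*np.sin(ph),y,.043+.118*np.sin(ph)+zz*1e-3*np.cos(ph)])
            w=np.r_[o+c[0]*X+c[1]*Y,c[2]]; a=proj("top",w);b=proj("side",w)
            print(ph,zz,y,((a-[310,70])*3).round(),((b-[40,170])*3+[400,0]).round())
w=lambda c:np.r_[o+c[0]*X+c[1]*Y,c[2]]
for c in ((.0,.0,.0),(-.0575,.135,.042),(-.0575,-.135,.042),(-.046,0,.035)):
    print(c,((proj("top",w(c))-[310,70])*3).round(),((proj("side",w(c))-[40,170])*3+[400,0]).round())
E
```

```text
lid +y end [179.9 284.  290.7]
lid -y end [159.1  27.  223.7]
1.6 0 0.135 [103. 265.] [730. 195.]
1.6 0 -0.135 [335. 213.] [426. 352.]
1.6 19 0.135 [ 98. 249.] [739. 212.]
1.6 19 -0.135 [330. 197.] [434. 372.]
1.7 0 0.135 [100. 256.] [736. 206.]
1.7 0 -0.135 [332. 204.] [431. 365.]
1.7 19 0.135 [ 95. 240.] [745. 224.]
1.7 19 -0.135 [327. 188.] [439. 385.]
1.8 0 0.135 [ 97. 246.] [742. 217.]
1.8 0 -0.135 [328. 194.] [437. 378.]
1.8 19 0.135 [ 92. 231.] [751. 236.]
1.8 19 -0.135 [322. 180.] [446. 398.]
1.9 0 0.135 [ 94. 237.] [748. 229.]
1.9 0 -0.135 [325. 186.] [442. 391.]
1.9 19 0.135 [ 89. 223.] [758. 248.]
1.9 19 -0.135 [318. 172.] [452. 412.]
(0.0, 0.0, 0.0) [193. 318.] [615. 279.]
(-0.0575, 0.135, 0.042) [107. 383.] [708. 151.]
(-0.0575, -0.135, 0.042) [324. 333.] [444. 284.]
(-0.046, 0, 0.035) [211. 350.] [587. 228.]
```

```bash
python3 - <<'E'
from h import *
th=np.radians(12.3);X=np.array([np.cos(th),np.sin(th)]);Y=np.array([-np.sin(th),np.cos(th)]);o=np.array([.5299,-.2048])
def case(p): d=p[:2]-o; return (1e3*np.array([d@X,d@Y,p[2]])).round(1)
print(case(tri((390,123.3),(90,285))),case(tri((353,118.3),(147,274))))
print(case(pln("top",(346,130),0)),case(pln("top",(382,133),0)))
f=lambda x,y,ox,oy:((x+.5)/3-.5+ox,(y+.5)/3-.5+oy)
print("lid +y end",case(tri(f(100,252,310,70),f(339,208,40,170))))
print("lid -y end",case(tri(f(332,205,310,70),f(32,370,40,170))))
E
```

```text
[136.4 -32.8 208.3] [180.4  87.2 210.4]
[195.1  59.2   0. ] [153.4 -70.8   0. ]
lid +y end [ 80.3 136.2 164.9]
lid -y end [  76.3 -137.1  154.3]
```

Triangulated, the lid edge is about 160 mm up, so the lid angle is about 1.6. The box behind starts at case x ≥ 136, which leaves room for the gripper body to ease the lid open to about 1.9. I'll descend in front of the lid, then move in slowly.

```bash
python3 -m crank '[{"dx":-1,"dy":0,"dz":30,"twist":0},{"dx":0,"dy":0,"dz":40,"twist":0},{"dx":0,"dy":0,"dz":40,"twist":0},{"dx":0,"dy":0,"dz":30,"twist":0},{"dx":0,"dy":0,"dz":20,"twist":0},{"dx":0,"dy":0,"dz":8,"twist":0},{"dx":0,"dy":0,"dz":0,"twist":0}]'
python3 -m crank '[{"dx":0,"dy":8,"dz":0,"twist":0},{"dx":0,"dy":8,"dz":0,"twist":0},{"dx":0,"dy":8,"dz":0,"twist":0},{"dx":0,"dy":4,"dz":0,"twist":0},{"dx":0,"dy":4,"dz":0,"twist":0},{"dx":0,"dy":4,"dz":0,"twist":0},{"dx":0,"dy":4,"dz":0,"twist":0},{"dx":0,"dy":4,"dz":0,"twist":0},{"dx":0,"dy":4,"dz":0,"twist":0},{"dx":0,"dy":4,"dz":0,"twist":0},{"dx":0,"dy":4,"dz":0,"twist":0},{"dx":0,"dy":4,"dz":0,"twist":0},{"dx":0,"dy":4,"dz":0,"twist":0},{"dx":0,"dy":0,"dz":0,"twist":0}]'
```

```text
time_s: 9.6
tcp_pos: [0.4621, -0.2051, 0.0804]
eef_rot: [-0.001, 0.627, 0.779, -0.0]
contact_force: [0.5, 0.4, -0.8]
finger_gap: 0.0239
finger_force: 30.0
time_s: 11.0
tcp_pos: [0.5256, -0.1927, 0.081]
eef_rot: [0.0, 0.627, 0.779, 0.0]
contact_force: [-0.3, 0.3, -0.4]
finger_gap: 0.0236
finger_force: 30.0
```

```bash
python3 -m crank '[{"dx":0,"dy":3,"dz":0,"twist":0},{"dx":0,"dy":3,"dz":0,"twist":0},{"dx":0,"dy":3,"dz":0,"twist":0},{"dx":0,"dy":0,"dz":0,"twist":0}]'
python3 -m crank '[{"dx":0,"dy":-4,"dz":0,"twist":0},{"dx":0,"dy":-4,"dz":0,"twist":0},{"dx":0,"dy":-3.5,"dz":0,"twist":0},{"dx":0,"dy":0,"dz":0,"twist":0},{"dx":0,"dy":0,"dz":0,"twist":0}]'
python3 - <<'E'
from h import *
th=np.radians(12.3);X=np.array([np.cos(th),np.sin(th)]);Y=np.array([-np.sin(th),np.cos(th)])
o=np.array([.5299,-.2048])
p=o-.004*X+.014*Y; need(p[0],p[1],.06,12.3)
for n in("top","side"): cv2.imwrite(f"pics/{n}3.png",ctrl.snapshot(n)[:,:,::-1])
t=cv2.imread("pics/top3.png");s=cv2.imread("pics/side3.png")
f=lambda a,x,y:cv2.resize(a[y:y+100,x:x+133],(532,400),interpolation=cv2.INTER_CUBIC)
a=cv2.resize(t[110:210,325:425],(268,268));b=cv2.resize(s[205:305,35:165],(532,409),interpolation=cv2.INTER_CUBIC)
c=np.zeros((409,800,3),np.uint8);c[:268,:268]=a;c[:,268:]=b
cv2.imwrite("pics/crop4.png",np.clip(c*1.6,0,255).astype(np.uint8))
E
```

```text
time_s: 11.4
tcp_pos: [0.5342, -0.1908, 0.081]
eef_rot: [0.0, 0.627, 0.779, 0.0]
contact_force: [-0.0, -0.5, 0.4]
finger_gap: 0.0239
finger_force: 30.0
time_s: 11.9
tcp_pos: [0.5223, -0.1934, 0.0811]
eef_rot: [0.0, 0.627, 0.779, 0.0]
contact_force: [0.4, -0.3, -0.3]
finger_gap: 0.0238
finger_force: 30.0
pos [ 0.5223 -0.1934  0.0811] yaw 12.27 twist -0.0 then dx 1.2 dy 1.0 dz 21.1
```

View pics/crop4.png

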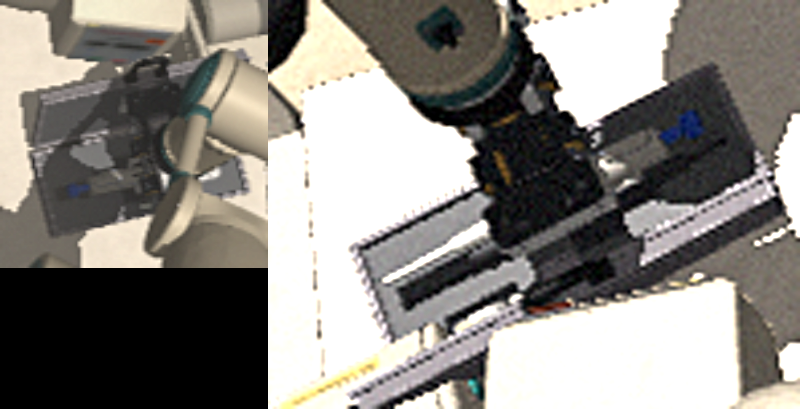

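```bash
python3 - <<'E'
from h import *
th=np.radians(12.3);X=np.array([np.cos(th),np.sin(th)]);Y=np.array([-np.sin(th),np.cos(th)]);o=np.array([.5299,-.2048])
def case(p): d=p[:2]-o; return (1e3*np.array([d@X,d@Y,p[2]])).round(1)
g=lambda x,y:((x-268+.5)/4.092-.5+35,(y+.5)/4.09-.5+205)
s=ctrl.get_state();print("tcp",case(s['tcp_pos']))
print("tip side",case(pln("side",g(386,279),.0657)),"button side",case(pln("side",g(697,119),.0657)))
print("channel end side",case(pln("side",g(402,297),.036)), "chan at mid", case(pln("side",g(520,250),.036)))
u=lambda x,y:((x+.5)/2.68-.5+325,(y+.5)/2.68-.5+110)
print("button top",case(pln("top",u(66,188),.0657)))
print("catch",case(np.r_[.48311,-.21585,.035]),case(np.r_[.48579,-.21337,.035]))
# channel centre in rectified side image: dark run per column
im=cv2.imread("pics/side3.png");x0,x1,y0,y1=np.load("win.npy")
G=cv2.cvtColor(rect("side",im,.036,x0,x1,y0,y1),cv2.COLOR_BGR2GRAY)
for c in range(560,630,10):
    r=np.flatnonzero(G[110:230,c]<50)+110
    print(c,r.min(),r.max(),case(np.r_[x1-(r.min()+r.max())/2*.0005,y1-c*.0005,.036])) if len(r) else None
G=cv2.cvtColor(rect("side",im,.0657,x0,x1,y0,y1),cv2.COLOR_BGR2GRAY)
for c in range(520,610,10):
    r=np.flatnonzero(G[120:230,c]>135)+120
    print("noz",c,r.min(),r.max(),case(np.r_[x1-(r.min()+r.max())/2*.0005,y1-c*.0005,.0657])) if len(r) else None
E
```

```text
tcp [-4.7 12.7 81.1]
tip side [  -7.7 -115.7   65.7] button side [ -7.8 109.8  65.7]
channel end side [  -6.1 -117.5   36. ] chan at mid [  3.9 -36.2  36. ]
button top [ -0.2 112.   65.7]
catch [-48.1  -0.8  35. ] [-44.9   1.   35. ]
560 110 192 [  5.6 -84.5  36. ]
570 110 190 [  5.  -89.5  36. ]
580 149 188 [ -5.1 -92.4  36. ]
590 148 184 [ -4.9 -97.6  36. ]
600 147 181 [  -5.  -102.7   36. ]
610 145 180 [  -5.4 -107.7   36. ]
620 138 177 [  -4.  -113.2   36. ]
noz 520 180 198 [ -8.7 -60.9  65.7]
noz 530 178 195 [ -8.6 -66.1  65.7]
noz 540 179 191 [ -8.9 -71.1  65.7]
noz 550 176 186 [ -8.  -76.5  65.7]
noz 560 173 184 [ -7.8 -81.6  65.7]
noz 570 171 182 [ -7.9 -86.7  65.7]
noz 580 168 180 [ -7.8 -91.9  65.7]
noz 590 166 175 [ -7.1 -97.1  65.7]
noz 600 164 174 [  -7.5 -102.2   65.7]
```

The picture shows the lid pushed further open and the pipette over the pocket, with its nozzle along (388,278)–(500,230) above the dark channel. Measured relative to the channel, it wants about +2 mm in case y and +1.7 mm in case x. I'll shift that and lower in small steps.

```bash
python3 -m crank '[{"dx":2,"dy":1.7,"dz":0,"twist":0},{"dx":0,"dy":0,"dz":5,"twist":0},{"dx":0,"dy":0,"dz":5,"twist":0},{"dx":0,"dy":0,"dz":4,"twist":0},{"dx":0,"dy":0,"dz":0,"twist":0}]'
python3 -m crank '[{"dx":0,"dy":0,"dz":3,"twist":0},{"dx":0,"dy":0,"dz":3,"twist":0},{"dx":0,"dy":0,"dz":0,"twist":0}]'
python3 -m crank '[{"dx":0,"dy":0,"dz":2,"twist":0},{"dx":0,"dy":0,"dz":2,"twist":0},{"dx":0,"dy":0,"dz":0,"twist":0}]'
```

```text
time_s: 12.5
tcp_pos: [0.5231, -0.1906, 0.066]
eef_rot: [-0.001, 0.627, 0.779, -0.0]
contact_force: [0.3, -0.8, -1.1]
finger_gap: 0.0233
finger_force: 30.0
time_s: 12.8
tcp_pos: [0.5235, -0.1908, 0.0605]
eef_rot: [-0.0, 0.627, 0.779, -0.0]
contact_force: [-0.6, 0.1, -0.7]
finger_gap: 0.0237
finger_force: 30.0
time_s: 13.1
tcp_pos: [0.5236, -0.1909, 0.0567]
eef_rot: [-0.0, 0.627, 0.779, -0.0]
contact_force: [-0.3, 0.3, -1.2]
finger_gap: 0.0236
finger_force: 30.0
```

```bash
for i in 1 2 3; do python3 -m crank '[{"dx":0,"dy":0,"dz":1.5,"twist":0},{"dx":0,"dy":0,"dz":1.5,"twist":0},{"dx":0,"dy":0,"dz":0,"twist":0}]' | egrep 'tcp|contact|eef'; done
```

```text
tcp_pos: [0.5241, -0.1911, 0.0544]
eef_rot: [0.0, 0.627, 0.779, 0.0]
contact_force: [-0.4, 0.4, 2.8]
tcp_pos: [0.5244, -0.1913, 0.052]
eef_rot: [0.001, 0.627, 0.779, 0.0]
contact_force: [-1.3, 0.3, 6.6]
tcp_pos: [0.5243, -0.1914, 0.0486]
eef_rot: [0.001, 0.627, 0.779, 0.0]
contact_force: [0.3, 0.4, 5.1]
```

```bash
for i in 1 2; do python3 -m crank '[{"dx":0,"dy":0,"dz":1.5,"twist":0},{"dx":0,"dy":0,"dz":1.5,"twist":0},{"dx":0,"dy":0,"dz":0,"twist":0}]' | egrep 'tcp|contact|eef'; done
```

```text
tcp_pos: [0.5244, -0.1913, 0.0454]
eef_rot: [0.001, 0.627, 0.779, 0.0]
contact_force: [-1.2, -0.0, 6.1]
tcp_pos: [0.5248, -0.1914, 0.0444]
eef_rot: [0.002, 0.628, 0.779, 0.001]
contact_force: [-6.6, 1.4, 17.1]
```

```bash
python3 -m crank '[{"dx":0,"dy":0,"dz":-1,"twist":0},{"dx":0,"dy":0,"dz":0,"twist":0},{"dx":0,"dy":0,"dz":0,"twist":0},{"dx":0,"dy":0,"dz":0,"twist":0},{"dx":0,"dy":0,"dz":0,"twist":0}]' 165
python3 -m crank '[{"dx":0,"dy":0,"dz":-5,"twist":0},{"dx":0,"dy":-2,"dz":-15,"twist":0},{"dx":0,"dy":-5,"dz":-20,"twist":0},{"dx":0,"dy":-15,"dz":-20,"twist":0},{"dx":0,"dy":-30,"dz":-20,"twist":0},{"dx":0,"dy":-30,"dz":-30,"twist":0},{"dx":0,"dy":-20,"dz":-30,"twist":0},{"dx":0,"dy":0,"dz":0,"twist":0}]'
```

```text
time_s: 15.1
tcp_pos: [0.5247, -0.1914, 0.0448]
eef_rot: [0.002, 0.627, 0.779, 0.0]
contact_force: [-4.5, 1.4, 13.6]
finger_gap: 0.0327
finger_force: 0.0
time_s: 15.9
tcp_pos: [0.4236, -0.2138, 0.1859]
eef_rot: [0.003, 0.628, 0.778, -0.0]
contact_force: [0.4, -0.0, -0.3]
finger_gap: 0.0334
finger_force: 0.0
```

```bash
python3 -m crank '[{"dx":0,"dy":-20,"dz":0,"twist":8.5},{"dx":0,"dy":0,"dz":0,"twist":8.5},{"dx":0,"dy":0,"dz":0,"twist":8.5},{"dx":0,"dy":0,"dz":0,"twist":8.5},{"dx":0,"dy":0,"dz":0,"twist":8.5},{"dx":0,"dy":0,"dz":0,"twist":8.5},{"dx":0,"dy":0,"dz":0,"twist":8.5},{"dx":0,"dy":0,"dz":0,"twist":8.5},{"dx":0,"dy":0,"dz":0,"twist":8.5},{"dx":0,"dy":0,"dz":0,"twist":8.5},{"dx":0,"dy":0,"dz":0,"twist":5},{"dx":0,"dy":0,"dz":0,"twist":0}]' 255
python3 - <<'E'
from h import *
for n in("top","side"): cv2.imwrite(f"pics/{n}4.png",ctrl.snapshot(n)[:,:,::-1])
s=cv2.imread("pics/side4.png");t=cv2.imread("pics/top4.png")
b=cv2.resize(s[205:305,45:165],(600,500),interpolation=cv2.INTER_CUBIC)
c=np.zeros((500,800,3),np.uint8);c[:200,:200]=cv2.resize(t[110:210,325:425],(200,200));c[:,200:]=b
cv2.imwrite("pics/crop5.png",np.clip(c*1.6,0,255).astype(np.uint8))
th=np.radians(12.3);X=np.array([np.cos(th),np.sin(th)]);Y=np.array([-np.sin(th),np.cos(th)]);o=np.array([.5299,-.2048])
p=o-.004*X+.07*Y; need(p[0],p[1],.1,-77.7);print(ctrl.get_state()['joints'].round(3))
E
```

```text
time_s: 17.1
tcp_pos: [0.4045, -0.2163, 0.1815]
eef_rot: [-0.001, 0.994, 0.107, -0.001]
contact_force: [0.9, 0.2, -0.1]
finger_gap: 0.0005
finger_force: 0.0
pos [ 0.4045 -0.2165  0.1819] yaw -77.59 twist 0.1 then dx 121.0 dy -54.7 dz 81.9
[-0.643  0.135  1.811  0.     1.197  0.711]
```

View pics/crop5.png

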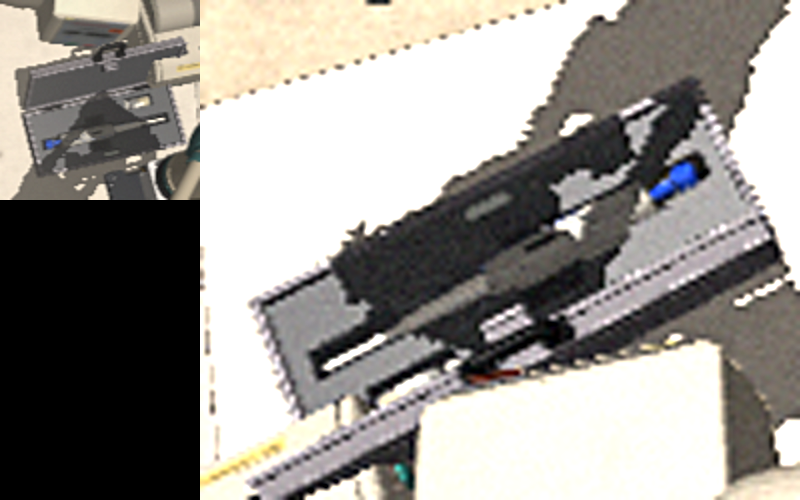

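The picture shows the pipette lying in the pocket: nozzle (340,362) in the narrow channel, button at (680,178), lid still well open. Next I press near the button with closed fingers.

```bash
python3 -m crank '[{"dx":30,"dy":-12,"dz":0,"twist":0},{"dx":30,"dy":-13,"dz":0,"twist":0},{"dx":30,"dy":-13,"dz":0,"twist":0},{"dx":31,"dy":-13,"dz":0,"twist":0},{"dx":0,"dy":0,"dz":30,"twist":0},{"dx":0,"dy":0,"dz":30,"twist":0},{"dx":0,"dy":0,"dz":30,"twist":0},{"dx":0,"dy":0,"dz":14,"twist":0},{"dx":0,"dy":0,"dz":0,"twist":0}]' 
for i in 1 2 3 4; do python3 -m crank '[{"dx":0,"dy":0,"dz":2,"twist":0},{"dx":0,"dy":0,"dz":0,"twist":0}]' | egrep 'tcp|contact'; done
```

```text
time_s: 18.1
tcp_pos: [0.51, -0.1403, 0.0763]
eef_rot: [-0.001, 0.994, 0.108, -0.003]
contact_force: [-0.4, -0.3, 0.6]
finger_gap: 0.0004
finger_force: 0.0
tcp_pos: [0.5126, -0.1416, 0.0776]
contact_force: [-0.3, 0.6, -0.1]
tcp_pos: [0.5122, -0.1415, 0.0755]
contact_force: [0.4, -0.1, 0.0]
tcp_pos: [0.5118, -0.1413, 0.073]
contact_force: [0.2, 0.2, -0.3]
tcp_pos: [0.5117, -0.1413, 0.0707]
contact_force: [0.3, -0.1, 0.5]
```

```bash
for i in 1 2 3 4 ; do python3 -m crank '[{"dx":0,"dy":0,"dz":2,"twist":0},{"dx":0,"dy":0,"dz":0,"twist":0}]' | egrep 'tcp|contact'; done
```

```text
tcp_pos: [0.5117, -0.1413, 0.0687]
contact_force: [0.3, 0.5, -0.2]
tcp_pos: [0.5117, -0.1413, 0.0667]
contact_force: [-0.2, 0.1, 0.2]
tcp_pos: [0.5118, -0.1413, 0.0647]
contact_force: [0.1, 0.9, -0.2]
tcp_pos: [0.5119, -0.1412, 0.063]
contact_force: [-0.9, 0.6, 0.8]
```

```bash
for i in 1 2 3 4 ; do python3 -m crank '[{"dx":0,"dy":0,"dz":1,"twist":0},{"dx":0,"dy":0,"dz":0,"twist":0}]' | egrep 'tcp|contact'; done
```

```text
tcp_pos: [0.5119, -0.1412, 0.0621]
contact_force: [0.0, 0.5, 3.5]
tcp_pos: [0.5119, -0.1412, 0.061]
contact_force: [-0.5, 0.2, 3.0]
tcp_pos: [0.5121, -0.1413, 0.0604]
contact_force: [-0.2, 2.5, 6.6]
tcp_pos: [0.5121, -0.1415, 0.0602]
contact_force: [-2.7, 2.4, 12.0]
```

```bash
for i in 1 2 3 ; do python3 -m crank '[{"dx":0,"dy":0,"dz":1.5,"twist":0},{"dx":0,"dy":0,"dz":0,"twist":0}]' | egrep 'tcp|contact'; done
```

```text
tcp_pos: [0.5122, -0.1415, 0.0601]
contact_force: [-4.3, 2.4, 21.8]
tcp_pos: [0.5122, -0.1414, 0.06]
contact_force: [-6.9, 3.9, 31.0]
tcp_pos: [0.5122, -0.1415, 0.0599]
contact_force: [-9.7, 5.0, 41.6]
```

The button end is home: fingertips at 38 mm and the stop is hard. Now the nozzle end of the barrel.

```bash
python3 -m crank '[{"dx":0,"dy":0,"dz":-10,"twist":0},{"dx":0,"dy":0,"dz":-15,"twist":0},{"dx":0,"dy":25,"dz":0,"twist":0},{"dx":0,"dy":25,"dz":0,"twist":0},{"dx":0,"dy":20,"dz":0,"twist":0},{"dx":0,"dy":0,"dz":0,"twist":0},{"dx":0,"dy":0,"dz":10,"twist":0},{"dx":0,"dy":0,"dz":5,"twist":0},{"dx":0,"dy":0,"dz":0,"twist":0}]' | egrep 'tcp|contact'
for i in 1 2 3 4; do python3 -m crank '[{"dx":0,"dy":0,"dz":2,"twist":0},{"dx":0,"dy":0,"dz":0,"twist":0}]' | egrep 'tcp|contact'; done
```

```text
tcp_pos: [0.5254, -0.2082, 0.063]
contact_force: [-0.6, -0.7, 0.3]
tcp_pos: [0.5267, -0.2091, 0.0623]
contact_force: [-0.2, -0.8, -0.2]
tcp_pos: [0.5267, -0.2096, 0.0604]
contact_force: [-0.9, -0.0, 0.5]
tcp_pos: [0.5269, -0.2097, 0.0602]
contact_force: [-2.2, 2.0, 9.8]
tcp_pos: [0.527, -0.2097, 0.0601]
contact_force: [-4.6, 3.8, 21.7]
```

Both ends bottom at the same TCP height (60.1 mm), so the pipette is level and home. Lifting clear, then measuring the handle.

```bash
python3 -m crank '[{"dx":0,"dy":0,"dz":-20,"twist":0},{"dx":-5,"dy":0,"dz":-40,"twist":0},{"dx":-40,"dy":0,"dz":-40,"twist":0},{"dx":-40,"dy":-5,"dz":-40,"twist":0},{"dx":-20,"dy":0,"dz":-40,"twist":0},{"dx":0,"dy":0,"dz":-40,"twist":0},{"dx":0,"dy":0,"dz":0,"twist":0}]' 0
python3 - <<'E'
from h import *
th=np.radians(12.3);X=np.array([np.cos(th),np.sin(th)]);Y=np.array([-np.sin(th),np.cos(th)]);o=np.array([.5307,-.2043])
for n in("top","side"): cv2.imwrite(f"pics/{n}5.png",ctrl.snapshot(n)[:,:,::-1])
t=cv2.imread("pics/top5.png");s=cv2.imread("pics/side5.png")
F=6
a=cv2.resize(t[100:200,350:417],(67*F,100*F),interpolation=cv2.INTER_CUBIC);b=cv2.resize(s[225:325,50:116],(66*F,100*F),interpolation=cv2.INTER_CUBIC)
c=np.clip(np.hstack([a,b])*1.8,0,255).astype(np.uint8)
for ph,col in((1.8,(0,255,0)),(1.88,(0,0,255))):
    for r in(.118,.153):
        P=[]
        for y in(.02,-.02):
            w=np.r_[o+(.0605-r*np.cos(ph)+.008*np.sin(ph))*X+y*Y,.043+r*np.sin(ph)+.008*np.cos(ph)]
            P.append((( proj("top",w)-[350,100]+.5)*F,(proj("side",w)-[50,225]+.5)*F+[67*F,0]))
        for k in(0,1): cv2.line(c,tuple(int(v) for v in P[0][k]),tuple(int(v) for v in P[1][k]),col,1)
cv2.imwrite("pics/crop6.png",c)
h=lambda ph:o+(.0605-.147*np.cos(ph)+.008*np.sin(ph))*X
p=h(1.86);need(p[0],p[1],.30,-77.7)
E
```

```text
time_s: 23.5
tcp_pos: [0.4345, -0.2278, 0.2731]
eef_rot: [0.004, 0.994, 0.107, 0.005]
contact_force: [0.7, -0.5, 0.2]
finger_gap: 0.0529
finger_force: 0.0
pos [ 0.4327 -0.226   0.2679] yaw -77.73 twist -0.0 then dx 210.5 dy -0.3 dz -32.1
```

View pics/crop6.png

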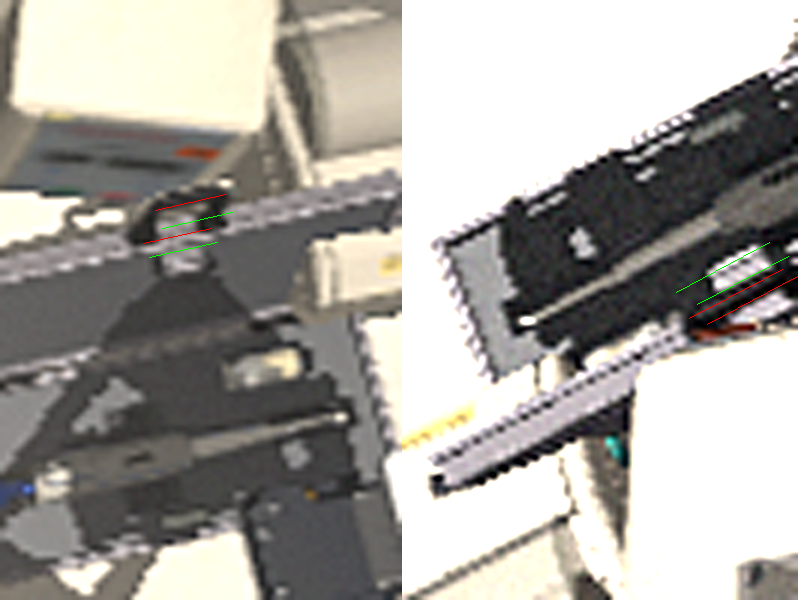

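```bash
python3 - <<'E'
from h import *
th=np.radians(12.3);X=np.array([np.cos(th),np.sin(th)]);Y=np.array([-np.sin(th),np.cos(th)]);o=np.array([.5307,-.2043])
def case(p): d=p[:2]-o; return (1e3*np.array([d@X,d@Y,p[2]])).round(1)
print("yellow tri",case(tri((416,143.7),(54,296.5))))
for z in(.05,.1,.15,.2,.25): print(z,case(pln("top",(416,143.7),z)),case(pln("side",(54,296.5),z)),"panel left edge",case(pln("top",(402,145),z)))
w=lambda a,b,c:np.r_[o+a*X+b*Y,c]
for ph in(1.88,):
    for y in(-.135,.135): print("lid end",y,proj("top",w(.0605-.118*np.cos(ph),y,.043+.118*np.sin(ph))).round(1),"hinge",proj("top",w(.0605,y,.043)).round(1))
p=ctrl.get_state()['tcp_pos'];print("tcp px",proj("top",p),proj("top",p+[0,0,.1]),proj("top",p+[0,0,.3]))
t5=cv2.imread("pics/top5.png");t0=cv2.imread("pics/top0.png");s0=cv2.imread("pics/side0.png")
for v in range(120,160,3): print(v,t0[v,396:426:3].mean(1).astype(int),t5[v,396:426:3].mean(1).astype(int))
E
```

```text
yellow tri [  66.3 -141.9  108.1]
0.05 [  76.  -163.1   50. ] [  34.6 -162.5   50. ] panel left edge [  82.7 -112.    50. ]
0.1 [  68.2 -141.   100. ] [  60.4 -148.3  100. ] panel left edge [ 74.6 -91.7 100. ]
0.15 [  60.3 -118.9  150. ] [  86.3 -134.2  150. ] panel left edge [ 66.5 -71.3 150. ]
0.2 [ 52.5 -96.8 200. ] [ 112.1 -120.1  200. ] panel left edge [ 58.5 -51.  200. ]
0.25 [ 44.7 -74.7 250. ] [ 138.  -105.9  250. ] panel left edge [ 50.4 -30.6 250. ]
lid end -0.135 [418.3 132.2] hinge [409.  149.9]
lid end 0.135 [341.3 149.4] hinge [337.5 166. ]
tcp px [407.70734162 192.6225371 ] [420.61207406 188.10840734] [454.38687316 176.29384037]
120 [ 89  86  63 100 103 102 101  97  98  62] [ 92  88  66 103 107 106 103 101 101  62]
123 [ 46 124  58  93  91  87  80  73  98 133] [ 48 129  58  95  95  90  83  75 100 136]
126 [ 53 102  65  98 129 128 128 126 127 129] [ 52 104  66 101 133 132 132 130 131 133]
129 [ 51  72  90 127 126 127 126 128 128 126] [ 54  75  95 134 139  91  77 129 132 131]
132 [ 63  59  96 126 125 128 128 127 126 129] [ 61  92  79  82  76  92 125  44 131 134]
135 [ 62  48 128 129 116  70  48  86 126 129] [ 77  92  72  46  45  49  36  52 135 134]
138 [ 52  49 125  85  91  86  87  86  89 127] [ 48  50  48  45  36  77  39 136 131 130]
141 [ 86  87  86  68 106 108  38  28 124 119] [ 51  50 100 118 130 131 132 130 122 123]
144 [ 94  85  43  29  21 128 100 120 120 121] [ 50  48  86 114 125 125  98 121 124 127]
147 [ 41  40  63  94 122 122 125 130  98  66] [ 50  59  62  95 126 127 130 133 101  68]
150 [37 61 64 76 65 65 66 65 56 80] [51 62 66 79 65 66 70 66 57 82]
153 [ 31  26  68  70  43 120 140 143 140 114] [ 25  28  70  72  45 125 144 148 145 118]
156 [ 74  60  71  70  71 107 139 137 139 123] [ 34  62  74  72  73 111 143 142 143 125]
159 [105  85  72  71  71  72 140 135 138 129] [111  88  64  73  75  75 145 139 144 132]
```

```bash
python3 - <<'E'
from h import *
th=np.radians(12.3);X=np.array([np.cos(th),np.sin(th)]);Y=np.array([-np.sin(th),np.cos(th)]);o=np.array([.5307,-.2043])
def case(p): d=p[:2]-o; return (1e3*np.array([d@X,d@Y,p[2]])).round(1)
def resid(a,p,n): return np.linalg.norm(proj(n,p)-a).round(1)
t=cv2.imread("pics/top0.png");s=cv2.imread("pics/side0.png")
for n,im,(x0,x1,y0,y1) in(("top",t,(395,440,95,160)),("side",s,(20,110,270,384))):
    h=cv2.cvtColor(im,cv2.COLOR_BGR2HSV); m=((h[...,0]>75)&(h[...,0]<100)&(h[...,1]>110)&(h[...,2]>40)).astype(np.uint8)
    k=np.zeros_like(m);k[y0:y1,x0:x1]=m[y0:y1,x0:x1]
    q,_,st,ce=cv2.connectedComponentsWithStats(k);print(n,[(c.round(1),int(a[4])) for c,a in zip(ce[1:],st[1:]) if a[4]>3])
for a in((427,133),):
    for b in((85.7,298),(41.7,311.7)):
        p=tri(a,b);print(b,case(p),resid(a,p,"top"),resid(b,p,"side"))
E
```

```text
top [(array([427.3, 133.4]), 7)]
side [(array([ 84.8, 298.1]), 8), (array([ 41.3, 312.6]), 26)]
(85.7, 298) [ 103.1 -116.5  145.4] 15.6 21.8
(41.7, 311.7) [  93.1 -179.6  121.3] 0.1 0.1
```

The overlay puts the handle loop (top crop about (185,210)) at a lid angle of about 1.88. The box and the printer-like device stay clear of the planned grasp. Moving above the handle.

```bash
python3 -m crank '[{"dx":0,"dy":0,"dz":-32,"twist":0},{"dx":33,"dy":-1,"dz":0,"twist":0},{"dx":36,"dy":-1,"dz":0,"twist":0},{"dx":36,"dy":0,"dz":0,"twist":0},{"dx":36,"dy":0,"dz":0,"twist":0},{"dx":36,"dy":0,"dz":0,"twist":0},{"dx":36,"dy":0,"dz":0,"twist":0},{"dx":0,"dy":0,"dz":0,"twist":0},{"dx":0,"dy":0,"dz":0,"twist":0},{"dx":0,"dy":0,"dz":0,"twist":0}]' 0
python3 - <<'E'
from h import *
th=np.radians(12.3);X=np.array([np.cos(th),np.sin(th)]);o=np.array([.5307,-.2043])
p=o+(.0605-.147*np.cos(1.88)+.008*np.sin(1.88))*X;need(p[0],p[1],.186,-77.7)
E
```

```text
time_s: 24.6
tcp_pos: [0.6389, -0.1784, 0.2977]
eef_rot: [-0.0, 0.994, 0.107, -0.002]
contact_force: [0.6, -0.0, 0.2]
finger_gap: 0.0941
finger_force: 0.0
pos [ 0.6389 -0.1784  0.2977] yaw -77.72 twist -0.0 then dx 1.6 dy 2.2 dz 111.7
```

```bash
python3 -m crank '[{"dx":1,"dy":0,"dz":30,"twist":0},{"dx":0,"dy":0,"dz":30,"twist":0},{"dx":0,"dy":0,"dz":15,"twist":0},{"dx":0,"dy":0,"dz":10,"twist":0},{"dx":0,"dy":0,"dz":0,"twist":0}]'
python3 -m crank '[{"dx":0,"dy":0,"dz":9,"twist":0},{"dx":0,"dy":0,"dz":9,"twist":0},{"dx":0,"dy":0,"dz":8,"twist":0},{"dx":0,"dy":0,"dz":0,"twist":0}]'
```

```text
time_s: 25.1
tcp_pos: [0.6396, -0.1783, 0.2131]
eef_rot: [-0.0, 0.994, 0.107, -0.001]
contact_force: [-0.0, 0.3, -0.3]
finger_gap: 0.0939
finger_force: 0.0
time_s: 25.5
tcp_pos: [0.6404, -0.178, 0.1866]
eef_rot: [-0.001, 0.994, 0.107, -0.001]
contact_force: [0.4, 0.3, -0.0]
finger_gap: 0.0938
finger_force: 0.0
```

```bash
python3 -m crank '[{"dx":0,"dy":0,"dz":0,"twist":0},{"dx":0,"dy":0,"dz":0,"twist":0},{"dx":0,"dy":0,"dz":0,"twist":0},{"dx":0,"dy":0,"dz":0,"twist":0},{"dx":0,"dy":0,"dz":0,"twist":0},{"dx":0,"dy":0,"dz":0,"twist":0},{"dx":0,"dy":0,"dz":0,"twist":0},{"dx":0,"dy":0,"dz":0,"twist":0},{"dx":0,"dy":0,"dz":0,"twist":0},{"dx":0,"dy":0,"dz":0,"twist":0}]' 255
```

```text
time_s: 26.5
tcp_pos: [0.6415, -0.1797, 0.1882]
eef_rot: [0.001, 0.994, 0.107, 0.0]
contact_force: [1.5, -5.6, -1.4]
finger_gap: 0.0493
finger_force: 30.0
```

Gripped on the handle (gap 49 mm, 30 N). Working out the arc for the lid.

```bash
python3 - <<'E'
import numpy as np
R=151.8;a=1.928-np.arange(21)*.0895
x=-R*np.cos(a);z=R*np.sin(a)
print([(i,round(u,1),round(-v,1)) for i,(u,v) in enumerate(zip(np.diff(x),np.diff(z)),1)],a[-1],x[-1],z[-1])
E
```

```text
[(1, np.float64(-12.9), np.float64(-4.2)), (2, np.float64(-13.2), np.float64(-3.0)), (3, np.float64(-13.5), np.float64(-1.8)), (4, np.float64(-13.6), np.float64(-0.6)), (5, np.float64(-13.6), np.float64(0.6)), (6, np.float64(-13.5), np.float64(1.8)), (7, np.float64(-13.2), np.float64(3.0)), (8, np.float64(-12.9), np.float64(4.2)), (9, np.float64(-12.5), np.float64(5.3)), (10, np.float64(-12.0), np.float64(6.4)), (11, np.float64(-11.3), np.float64(7.5)), (12, np.float64(-10.6), np.float64(8.5)), (13, np.float64(-9.8), np.float64(9.4)), (14, np.float64(-9.0), np.float64(10.2)), (15, np.float64(-8.0), np.float64(11.0)), (16, np.float64(-7.0), np.float64(11.6)), (17, np.float64(-5.9), np.float64(12.2)), (18, np.float64(-4.8), np.float64(12.7)), (19, np.float64(-3.7), np.float64(13.1)), (20, np.float64(-2.5), np.float64(13.4))] 0.1379999999999999 -150.35685285696457 20.88197306168912
```

```bash
python3 -m crank '[{"dx":-6.5,"dy":0,"dz":-2.1,"twist":0},{"dx":-6.5,"dy":0,"dz":-2.1,"twist":0},{"dx":-13.2,"dy":0,"dz":-3,"twist":0},{"dx":-13.5,"dy":0,"dz":-1.8,"twist":0},{"dx":-13.6,"dy":0,"dz":-0.6,"twist":0},{"dx":0,"dy":0,"dz":0,"twist":0}]'
python3 -m crank '[{"dx":-13.6,"dy":0,"dz":0.6,"twist":0},{"dx":-13.5,"dy":0,"dz":1.8,"twist":0},{"dx":-13.2,"dy":0,"dz":3,"twist":0},{"dx":-12.9,"dy":0,"dz":4.2,"twist":0},{"dx":-12.5,"dy":0,"dz":5.3,"twist":0},{"dx":0,"dy":0,"dz":0,"twist":0}]'
```

```text
time_s: 27.1
tcp_pos: [0.5889, -0.1912, 0.1987]
eef_rot: [0.002, 0.994, 0.107, 0.001]
contact_force: [1.0, -4.5, -0.5]
finger_gap: 0.0488
finger_force: 30.0
time_s: 27.7
tcp_pos: [0.5232, -0.2056, 0.1831]
eef_rot: [0.002, 0.994, 0.107, -0.0]
contact_force: [0.4, -6.2, 2.5]
finger_gap: 0.0491
finger_force: 30.0
```

```bash
python3 -m crank '[{"dx":-12,"dy":0,"dz":6.4,"twist":0},{"dx":-11.3,"dy":0,"dz":7.5,"twist":0},{"dx":-10.6,"dy":0,"dz":8.5,"twist":0},{"dx":-9.8,"dy":0,"dz":9.4,"twist":0},{"dx":-9,"dy":0,"dz":10.2,"twist":0},{"dx":0,"dy":0,"dz":0,"twist":0}]'
python3 -m crank '[{"dx":-8,"dy":0,"dz":11,"twist":0},{"dx":-7,"dy":0,"dz":11.6,"twist":0},{"dx":-5.9,"dy":0,"dz":12.2,"twist":0},{"dx":-4.8,"dy":0,"dz":12.7,"twist":0},{"dx":0,"dy":0,"dz":0,"twist":0}]'
```

```text
time_s: 28.3
tcp_pos: [0.4724, -0.2167, 0.1401]
eef_rot: [0.002, 0.994, 0.107, -0.0]
contact_force: [0.9, -7.1, -0.5]
finger_gap: 0.0488
finger_force: 30.0
time_s: 28.8
tcp_pos: [0.4484, -0.2219, 0.0925]
eef_rot: [0.002, 0.994, 0.107, 0.001]
contact_force: [1.3, -7.3, -0.9]
finger_gap: 0.0485
finger_force: 30.0
```

```bash
python3 -m crank '[{"dx":-3.5,"dy":0,"dz":12,"twist":0},{"dx":-2.2,"dy":0,"dz":11,"twist":0},{"dx":0,"dy":0,"dz":0,"twist":0}]'
for i in 1 2 3 4 5; do python3 -m crank '[{"dx":-0.3,"dy":0,"dz":2.5,"twist":0},{"dx":0,"dy":0,"dz":0,"twist":0}]' | egrep 'tcp|contact'; done
```

```text
time_s: 29.1
tcp_pos: [0.4436, -0.223, 0.0701]
eef_rot: [0.001, 0.994, 0.107, 0.001]
contact_force: [3.3, -5.3, -0.2]
finger_gap: 0.0484
finger_force: 30.0
tcp_pos: [0.4434, -0.2231, 0.0693]
contact_force: [-1.3, -4.4, 7.8]
tcp_pos: [0.4435, -0.223, 0.0668]
contact_force: [1.5, -4.6, 4.2]
tcp_pos: [0.4433, -0.223, 0.0636]
contact_force: [2.2, -6.0, 0.0]
tcp_pos: [0.4431, -0.2231, 0.0605]
contact_force: [3.9, -7.1, -5.0]
tcp_pos: [0.4432, -0.2231, 0.0589]
contact_force: [0.7, -4.9, 3.0]
```

```bash
for i in 1 2 3 4; do python3 -m crank '[{"dx":0,"dy":0,"dz":2,"twist":0},{"dx":0,"dy":0,"dz":0,"twist":0}]' | egrep 'tcp|contact'; done
```

```text
tcp_pos: [0.4433, -0.2231, 0.0584]
contact_force: [-1.4, -3.7, 15.5]
tcp_pos: [0.4435, -0.2231, 0.0567]
contact_force: [0.4, -2.9, 17.5]
tcp_pos: [0.4433, -0.2231, 0.0548]
contact_force: [-0.4, -2.8, 17.1]
tcp_pos: [0.4434, -0.2231, 0.0529]
contact_force: [-0.7, -2.3, 19.8]
```

```bash
python3 -m crank '[{"dx":0,"dy":0,"dz":0,"twist":0},{"dx":0,"dy":0,"dz":0,"twist":0},{"dx":0,"dy":0,"dz":0,"twist":0}]' 0 | egrep 'tcp|contact|gap'
python3 -m crank '[{"dx":0,"dy":0,"dz":-15,"twist":0},{"dx":0,"dy":0,"dz":-25,"twist":0},{"dx":0,"dy":0,"dz":-20,"twist":0},{"dx":0,"dy":0,"dz":-10,"twist":0}]'  | egrep 'tcp|contact|gap'
python3 -m crank '[{"dx":10,"dy":0,"dz":0,"twist":0},{"dx":15,"dy":0,"dz":0,"twist":0},{"dx":13,"dy":0,"dz":0,"twist":0},{"dx":0,"dy":0,"dz":0,"twist":0},{"dx":0,"dy":0,"dz":0,"twist":0},{"dx":0,"dy":0,"dz":0,"twist":0},{"dx":0,"dy":0,"dz":0,"twist":0},{"dx":0,"dy":0,"dz":0,"twist":0},{"dx":0,"dy":0,"dz":10,"twist":0},{"dx":0,"dy":0,"dz":0,"twist":0}]' 255
for i in 1 2 3 4 ; do python3 -m crank '[{"dx":0,"dy":0,"dz":4,"twist":0},{"dx":0,"dy":0,"dz":0,"twist":0}]' | egrep 'tcp|contact'; done
```

```text
tcp_pos: [0.4399, -0.2203, 0.0491]
contact_force: [0.7, -0.3, 0.4]
finger_gap: 0.0693
tcp_pos: [0.4412, -0.2214, 0.1205]
contact_force: [1.1, -0.3, 0.1]
finger_gap: 0.0939
time_s: 32.6
tcp_pos: [0.4773, -0.2133, 0.1085]
eef_rot: [-0.001, 0.994, 0.107, -0.001]
contact_force: [-1.1, 0.4, -0.6]
finger_gap: 0.0173
finger_force: 0.0
tcp_pos: [0.478, -0.2135, 0.1051]
contact_force: [-0.2, -0.1, -0.9]
tcp_pos: [0.4781, -0.2136, 0.1013]
contact_force: [-0.6, -0.3, -0.9]
tcp_pos: [0.4781, -0.2135, 0.0973]
contact_force: [-0.4, -0.6, 0.4]
tcp_pos: [0.4781, -0.2135, 0.0933]
contact_force: [-0.1, -0.2, -0.6]
```

```bash
for i in 1 2 3 4 5 6; do python3 -m crank '[{"dx":0,"dy":0,"dz":2,"twist":0},{"dx":0,"dy":0,"dz":0,"twist":0}]' | egrep 'tcp|contact'; done
```

```text
tcp_pos: [0.4783, -0.2136, 0.0915]
contact_force: [-0.5, -1.0, 0.0]
tcp_pos: [0.4782, -0.2136, 0.0895]
contact_force: [0.7, 0.8, -0.1]
tcp_pos: [0.4782, -0.2137, 0.0875]
contact_force: [-0.3, 0.2, 0.2]
tcp_pos: [0.4782, -0.2136, 0.0855]
contact_force: [0.1, 0.8, 0.4]
tcp_pos: [0.4782, -0.2136, 0.0835]
contact_force: [-0.3, -0.1, 0.2]
tcp_pos: [0.4784, -0.2137, 0.083]
contact_force: [-2.4, 0.7, 9.8]
```

```bash
for i in 1 2; do python3 -m crank '[{"dx":0,"dy":0,"dz":2,"twist":0},{"dx":0,"dy":0,"dz":0,"twist":0}]' | egrep 'tcp|contact'; done
python3 -m crank '[{"dx":0,"dy":0,"dz":-10,"twist":0},{"dx":0,"dy":0,"dz":-30,"twist":0},{"dx":0,"dy":0,"dz":-40,"twist":0},{"dx":-30,"dy":0,"dz":-40,"twist":0},{"dx":-30,"dy":0,"dz":-30,"twist":0},{"dx":-30,"dy":0,"dz":0,"twist":0},{"dx":0,"dy":0,"dz":0,"twist":0},{"dx":0,"dy":0,"dz":0,"twist":0}]'
python3 - <<'E'
from h import *
th=np.radians(12.3);X=np.array([np.cos(th),np.sin(th)]);Y=np.array([-np.sin(th),np.cos(th)]);o=np.array([.5307,-.2043])
im=ctrl.snapshot("side")[:,:,::-1];cv2.imwrite("pics/side_end.png",im);t=ctrl.snapshot("top")[:,:,::-1]
w=lambda a,b,c:np.r_[o+a*X+b*Y,c]
# bystander check: pixel change away from arm/case
d=cv2.absdiff(im,cv2.imread("pics/side0.png")).max(2);print("side changed px outside, cols>290:",(d[150:,290:]>40).sum())
for nm in("side",): 
    g=cv2.cvtColor(cv2.GaussianBlur(d,(3,3),0)[...,None].repeat(3,2),cv2.COLOR_BGR2GRAY)
    q,_,st,ce=cv2.connectedComponentsWithStats((g>40).astype(np.uint8));print([(a[:5].tolist()) for a in st[1:] if a[4]>25])
E
```

```text
tcp_pos: [0.4785, -0.2138, 0.0828]
contact_force: [-4.2, 3.3, 21.2]
tcp_pos: [0.4785, -0.2138, 0.0826]
contact_force: [-7.0, 4.6, 32.5]
time_s: 35.8
tcp_pos: [0.3904, -0.2329, 0.2278]
eef_rot: [0.0, 0.994, 0.106, 0.0]
contact_force: [0.6, -0.3, 0.9]
finger_gap: 0.0004
finger_force: 0.0
side changed px outside, cols>290: 0
[[36, 0, 6, 9, 46], [135, 0, 71, 151, 5495], [0, 7, 126, 189, 8136], [0, 16, 6, 12, 33], [140, 87, 9, 12, 60], [104, 90, 17, 16, 77], [118, 113, 12, 18, 130], [142, 177, 74, 55, 1130], [247, 196, 11, 46, 372], [103, 202, 27, 24, 254], [53, 219, 107, 63, 2207], [43, 221, 22, 13, 141], [98, 260, 11, 9, 71], [139, 260, 30, 23, 345], [49, 273, 53, 27, 467]]
```

```bash
python3 -c "
from plant import ctrl
print(ctrl.close_job())"
```

```text
the job is handed in; nothing more can be done
None
```

I laid the micropipette in its pocket and pressed it home, let the lid down under control and pressed it shut, then handed the job in at about 36 s; the hand-in returned no verdict, so the final state rests on force and height readings (both pipette ends bottoming at the same height, lid top at about 61 mm), not a last viewed picture.

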